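# Set up the light path on the optical rail

## Robot

A 6-joint arm with a two-finger parallel gripper is mounted at the origin on a cart in front of the work surface, level with it; the furniture and walls round the work are solid. World frame = base frame: x ahead of the robot, y to its left, z up, the work surface at z = 0. Lengths are in m, angles in rad, forces in N, time in s.
With the tool pointing down it reaches from about 0.35 to 0.875 m from the base axis. Payload 15.5 kg.
Tool frame: the origin (TCP) lies at the very end of the fingers, on their centre line; the grasp point (between the pads) lies 19 mm behind it (robot.hold_point_z is the distance from the TCP to the grasp point, in m); z points along the fingers, y is the direction in which the jaws open and shut (so a half turn about z gives the same grasp; the last joint's range is limited). The gripper opens to 85 mm and grips with 20 to 120 N. Pads are 22 mm wide; open, the fingers measure 114 mm over their backs; the gripper's body (76 mm by 85 mm) begins 54 mm behind the grasp point. The pads swing forward as they close: fully open they stand 13 mm farther back than shut.
Start: joints at [1.03, 0.494, 1.345, -0, 1.302, -0.096], TCP at [0.269, 0.564, 0.194] pointing down, gripper open.
Joint ranges: [-2.91, 2.91], [-0.82, 2.16], [0.22, 2.67], [-1.22, 4.37], [0.12, 2.79], [-3.08, 3.08]. Speed limits (rad/s): [1.89, 1.89, 2.57, 3.01, 3.01, 3.01].

## Interface

Orientations are given as a unit quaternion [w, x, y, z].
In Python, from plant import robot gives the robot as it stands. The module is installed in compiled form; this text tells all that it offers.
- The arm moves only by the tool play_rows, never from a script. Its argument "motion" is a list of rows, each an object with "delta_pos": the shift along the tool's x, y, z in cm, a list of three; "yaw": the turn about the tool's z in degrees; "jaw": the closure, from 0 (fully open) to 1 (shut). A call has 1 to 20 rows; each row shifts and turns the pose as measured when the row begins, along the tool's axes as they then stand; what a row does not reach is not made up. A row lasts 1/8 s, in which the tool goes at most 62.5 mm and 10.7 degrees, less where a joint would pass 70% of its speed; a pose out of reach is approached as far as the arm can. A call is refused whole if a number of a shift passes 6.25 or a number of a turn 10.7, either way. A call with a gripper value outside its range is refused whole. The fingers move at their own pace and stop on an object; the grip force is fixed at half the most. Time passes only in rows, so rows that do not move let the fingers close. It gives the time, the measured TCP pose, the force and the opening at its end, in the units of the state.
- robot.state(): the state, without advancing time (a new reading comes with each control period).
- robot.get_image(name): name is "scene" or "top" or "wrist"; returns (picture, depth): 420x560x3 uint8, red, green, blue; 420x560 float32, m along the optical axis (not along the pixel's ray), 0 where there is no reading.
- robot.camera_params(name): a dict with "K" (3x3 intrinsics, pixels), "rvec" (rotation vector, rad) and "tvec" (3), from world to camera coordinates, as OpenCV has them. Camera axes: x right, y down, z forward; pixel columns grow to the right and rows downward; lengths in m; the calibration is good to about 2 mm. A picture is of the moment at which its call begins: read the wrist's pose just before it. camera_params takes no time and is no camera call; for the wrist camera it gives the pose at the moment of the call.
- robot.hand_in(): hands the job in, once; it reports no verdict.
The state is a dict: "t": time; "joint_positions": joint angles; "qd": joint speeds; "joint_torque": joint torques, N m; "ee_pos": TCP position; "ee_rot": TCP orientation; "ft_force": force on the tool from outside, world axes, zero at the start; "wrist_torque": the same for the moment, N m; "grip_width": opening from 0.0 (shut) to 1.0 (fully open).
Only numpy, scipy, OpenCV 4.12 (cv2) and the standard library are available. Lean on these libraries where they do the work, as an engineer would, in place of code of your own. Each camera call takes 0.05 s, during which the arm holds its last target. There are 200 camera calls.

## Task

Set up the light path on the optical rail between the lamp and the detector: seat the vial holder on the rail midway between lamp and detector, the lens carrier half-way between the lamp and the vial holder, and the slit carrier half-way between the vial holder and the detector, each saddle fully down over the rail. Stand the glass vial from the front of the desk upright in the well of the vial holder, right down to its floor. Do not knock the vial over, leave the mouse and the forceps where they lie, and let go of everything at the end.

Things in the scene. Friction and masses are not known exactly. Their poses are not given: they have to be found in the camera images.
- rail: Optical rail, fixed, 380 mm long: base plate 70 mm wide, 6 mm thick; on it a prism with sloping sides, 48 mm wide at the foot, 28 mm at its flat top 23 mm above the desk. Origin: centre of its underside; y along the rail, x across. A saddle lowered over it within 6 mm of the middle centres itself; seated, its underside is 7 mm above the desk, its y axis (either way round) along the rail.
- lamp_window (a point): Lamp: dark finned box, 52 mm across the rail, 44 mm along it, top 93 mm above the desk, clamped on the rail 150 mm from its middle; which end varies. The point is in the middle of the box at window height, 57 mm above the desk.
- detector_window (a point): Detector: bright lying barrel, 37 mm in diameter, 44 mm along the rail, with a connector on top (86 mm above the desk), clamped near the rail's other end, 300 mm from the lamp. The point is in the middle of the barrel, 57 mm above the desk.
- lens_center (a point): Lens carrier, 0.22 kg: bright square mount 42 mm wide (x), 20 thick (y), 42 high, with a round glass lens; on an aluminium saddle 60 mm wide (x; a clamp screw stands out 11 mm more at -x), 36 long (y), 27 high, grooved beneath along y to straddle the rail. Top 71 mm above its underside. The point: centre of the mount, 50 mm above the underside; grip there across x.
- slit_center (a point): Slit carrier, 0.18 kg: upright black plate 50 mm wide (x), 8 thick (y), 42 high, with a narrow slit between bright jaws; on the same saddle as the lens carrier (60 x 36 x 27 mm, groove along y, screw at -x). Top 71 mm above its underside. The point: centre of the plate, 50 mm above the underside; grip there across x or y.
- holder_center (a point): Vial holder, 0.25 kg: black block 44 x 44 mm, 34 high, on the same saddle (60 x 36 x 27 mm, groove along y, screw at -x); top 61 mm above its underside. Round well in the top: 34 mm bore, 42 at the mouth, 24 deep. The point: on the well's axis, 44 mm above the underside, 17 below the top, 7 above the well's floor; grip the block across x (44 mm).
- vial_center (a point): Glass screw-cap vial, white cap, 28 mm in diameter, 58 mm high (cap: upper 10 mm), 22 g, upright on the front of the desk (not one of those by the bottles at the back). The point is on its axis half-way up, 29 mm above its bottom; z is its axis. Standing in the well, its point is 22 mm above the vial holder's point.
- mouse_center (a point): Bystander: grey computer mouse, 119 x 60 x 36 mm, loose on the desk behind the rail. The point is half-way up in its middle.
- forceps_center (a point): Bystander: steel forceps, 133 x 15 x 9 mm, loose on the desk. The point is half-way up in its middle.
There are look-alikes about, which are no part of the job. What is shaped like the part that bears slit_center but yellow is not meant. Leave any red look-alike of the part that bears lens_center alone.

How it is judged:
At the end, for the whole second after the job is handed in: All three saddles fully seated along the rail (5 mm, 0.1 rad); vial holder 150 mm from lamp and detector, lens carrier 75 mm from the lamp, slit carrier 75 mm from the detector, each within 16 mm; vial upright in the well, on its floor within 4 mm; all released, at rest (x of lens_center in the frame of rail between -0.005 and 0.005 m and z of lens_center in the frame of rail between 0.054 and 0.06 m and angle between the y axis of each of lens_center, holder_center, slit_center and the y axis of rail, either way round below 0.1 rad and angle between each of lens_center, holder_center, slit_center's own z axis and vertical below 0.08 rad and horizontal distance between lens_center and lamp_window between 0.059 and 0.091 m and x of holder_center in the frame of rail between -0.005 and 0.005 m and z of holder_center in the frame of rail between 0.048 and 0.054 m and horizontal distance between holder_center and lamp_window between 0.134 and 0.166 m and horizontal distance between holder_center and detector_window between 0.134 and 0.166 m and x of slit_center in the frame of rail between -0.005 and 0.005 m and z of slit_center in the frame of rail between 0.054 and 0.06 m and horizontal distance between slit_center and detector_window between 0.059 and 0.091 m and horizontal distance between vial_center and holder_center below 0.006 m and angle between vial_center's own z axis and vertical below 0.1 rad and z of vial_center in the frame of holder_center between 0.018 and 0.026 m and linear speed of each of lens, slit, holder, vial below 0.02 m/s); the robot touches nothing.
It fails at once if the vial is knocked over (angle between vial_center's own z axis and vertical above 0.8 rad).
It fails at once if the mouse is shifted (distance of mouse_center from where it was at the start of the episode above 0.03 m).
It fails at once if the forceps are shifted (distance of forceps_center from where it was at the start of the episode above 0.03 m).
It also fails if it takes over 96 s, if anything falls off the work surface, if the arm or the gripper's body presses on something with over 40 N, if the wrist force passes 120 N, or if a joint passes its speed limit or range.

## Working session

There is one attempt and no reset: what is moved stays moved. The work goes in short steps, Python scripts to look and compute and a tool call to move; the robot and the scene stay as the last step left them, time stands still between calls to the robot, and variables do not carry over. Pictures are saved under pics/ and viewed, about 12 in all and at most 16, crops included, and the job is handed in when it is done.

Besides the shell and the picture viewer there is one more tool, called after "Request:" as a command line: name --argument value ..., lists and objects as JSON in quotes. play_rows: Moves the arm, as the interface text tells. Its arguments: {"type":"object","properties":{"motion":{"type":"array","items":{"type":"object","properties":{"delta_pos":{"type":"array","items":{"type":"number"}},"yaw":{"type":"number"},"jaw":{"type":"number"}}}}},"required":["motion"]}

```bash
mkdir -p pics
cat > h.py <<'E'
import numpy as np, cv2
from plant import robot
def cam(n):
    p=robot.camera_params(n); R,_=cv2.Rodrigues(np.array(p["rvec"],float)); return np.array(p["K"]),R,np.array(p["tvec"],float).ravel()
def grab(n):
    c=cam(n); im,d=robot.get_image(n); return im,d,c
def cloud(d,c):
    K,R,t=c; v,u=np.mgrid[:d.shape[0],:d.shape[1]]
    P=np.stack([(u-K[0,2])/K[0,0]*d,(v-K[1,2])/K[1,1]*d,d],-1)
    W=(P-t)@R; W[d<=0]=np.nan; return W
def ray(u,v,z,c):
    K,R,t=c; o=-R.T@t; w=R.T@np.linalg.solve(K,[u,v,1.]); return o+w*(z-o[2])/w[2]
def save(n,im): cv2.imwrite("pics/"+n,im[:,:,::-1])
E
python3 - <<'E'
from h import *
for n in("scene","top"):
    im,d,c=grab(n); save(n+"0.png",im); np.savez(n+"0.npz",im=im,d=d,K=c[0],R=c[1],t=c[2]); print(n,c[0][0,0],-c[1].T@c[2], c[1][2])
s=robot.state();print(s); print(robot.hold_point_z)
E
```

```text
scene 486.5863339205529 [-0.04980144  0.1075171   1.25417673] [ 0.48898991 -0.11203679 -0.86506452]
top 401.8343499840306 [ 0.41957794 -0.03411357  1.05419873] [ 0.20327028  0.00154536 -0.97912145]
{'t': 0.1, 'joint_positions': array([ 1.03047938e+00,  4.94101347e-01,  1.34603238e+00,  1.66704211e-05,
        1.30253900e+00, -9.54841995e-02]), 'qd': array([ 0.00016922,  0.00015696, -0.00144145,  0.00017881, -0.00108533,
       -0.00027901]), 'joint_torque': array([ 9.34635136e-04, -8.83596182e+01, -3.84565616e+01, -2.62711632e-05,
        5.06177894e-03, -4.94072674e-05]), 'ee_pos': array([0.26874066, 0.56387826, 0.19368463]), 'ee_rot': array([-1.76433250e-04,  2.20589241e-01,  9.75366646e-01, -5.10462931e-04]), 'ft_force': array([ 0.34433775, -0.44297805, -0.76101452]), 'wrist_torque': array([-0.01043262,  0.00722603, -0.00342571]), 'grip_width': 1.0037922550043443}
0.0187
```

View pics/scene0.png

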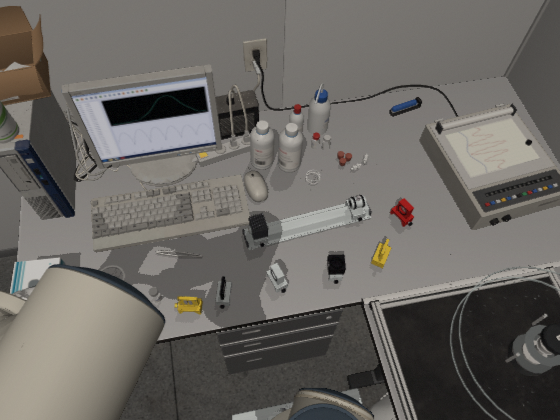

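View pics/top0.png

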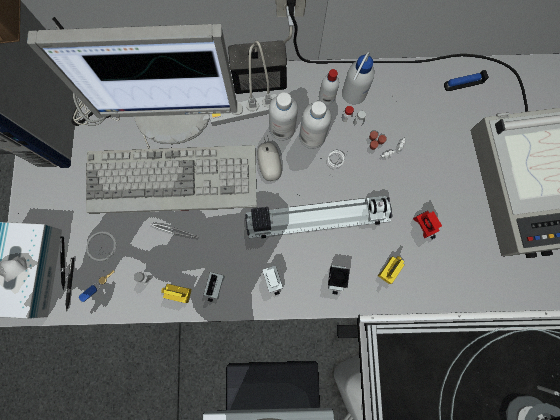

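The top view shows the rail from the lamp at (260,220) to the detector at (378,209). The slit is at (214,286), the lens at (273,280), the holder at (339,277) and the vial at (141,277). The mouse is at (269,160) and the forceps at (175,229). Next I'll measure them from depth.

Run:
```python
from h import *
z=np.load("top0.npz"); im,d=z["im"],z["d"]; c=(z["K"],z["R"],z["t"]); W=cloud(d,c)
print("desk z",np.nanmedian(W[300:310,230:260,2]))
def rep(n,box,lo,hi):
    u0,v0,u1,v1=box; w=W[v0:v1,u0:u1].reshape(-1,3); w=w[(w[:,2]>lo)&(w[:,2]<hi)]
    r=cv2.minAreaRect((w[:,:2]*1000).astype(np.float32)); print(n,len(w),"med",w.mean(0).round(4),"rect",np.round(r[0],1),np.round(r[1],1),round(r[2],1),"zmax",w[:,2].max().round(4))
rep("lamp",(240,190,290,250),.07,.12)
rep("det",(350,185,400,235),.05,.12)
rep("rail",(240,190,400,250),.003,.03)
rep("railtop",(272,190,366,250),.018,.028)
for n,b in dict(vial=(125,262,155,292),slit=(200,265,230,305),lens=(255,260,292,300),hold=(322,258,358,298)).items():
    rep(n+" all",b,.006,.12)
    rep(n+" top",b,.05,.12)
    rep(n+" saddle",b,.015,.033)
tiles=[cv2.resize(im[v-26:v+26,u-26:u+26],(380,290) if 0 else (290,290),interpolation=cv2.INTER_CUBIC) for u,v in((141,277),(214,286),(273,280),(339,277))]
save("crop1.png",np.vstack([np.hstack(tiles[:2]),np.hstack(tiles[2:])]))
```

```text
desk z -0.00023620105570086873
lamp 385 med [0.6134 0.0071 0.0855] rect [614.7   8.9] [51.9 50.6] 4.4 zmax 0.0963
det 255 med [ 0.6406 -0.289   0.0694] rect [ 642.4 -291.3] [36.3 45.6] 6.0 zmax 0.0913
rail 3412 med [ 0.6287 -0.126   0.015 ] rect [ 622.3 -146.3] [423.3 160.5] 88.5 zmax 0.03
railtop 1190 med [ 0.6284 -0.1425  0.0227] rect [ 628.5 -142.8] [ 37.6 249.5] 4.7 zmax 0.0278
vial all 104 med [0.4791 0.3084 0.0499] rect [479.1 310.1] [24.8 23.4] 41.4 zmax 0.062
vial top 78 med [0.4797 0.3105 0.0577] rect [479.6 311.2] [21.7 22.2] 34.0 zmax 0.062
vial saddle 16 med [0.4751 0.3016 0.0237] rect [479.  303.9] [12.6 26.1] 76.4 zmax 0.0313
slit all 377 med [0.454  0.1299 0.0377] rect [454.  130.7] [70.9 55.2] 10.7 zmax 0.0748
slit top 101 med [0.4558 0.1311 0.0672] rect [456.1 131.7] [ 8.9 49.4] 75.1 zmax 0.0748
slit saddle 248 med [0.4536 0.1296 0.0264] rect [451.1 133.5] [36.3 70.3] 74.5 zmax 0.0328
lens all 358 med [ 0.4657 -0.0179  0.0446] rect [464.6 -17.6] [73.8 37.3] 17.6 zmax 0.0758
lens top 153 med [ 0.4685 -0.0171  0.0703] rect [468.5 -17.1] [41.6 21.7] 16.8 zmax 0.0758
lens saddle 196 med [ 0.4644 -0.0183  0.0258] rect [463.2 -18.4] [70.5 35.9] 17.0 zmax 0.0309
hold all 466 med [ 0.4641 -0.1807  0.0436] rect [ 462.3 -180.5] [46.1 70.1] 82.7 zmax 0.0647
hold top 195 med [ 0.467 -0.181  0.059] rect [ 466.8 -181.3] [45.9 44.2] 79.3 zmax 0.0647
hold saddle 99 med [ 0.4572 -0.1785  0.0258] rect [ 462.6 -178.5] [39.8 69.9] 81.1 zmax 0.0329
```

View pics/crop1.png

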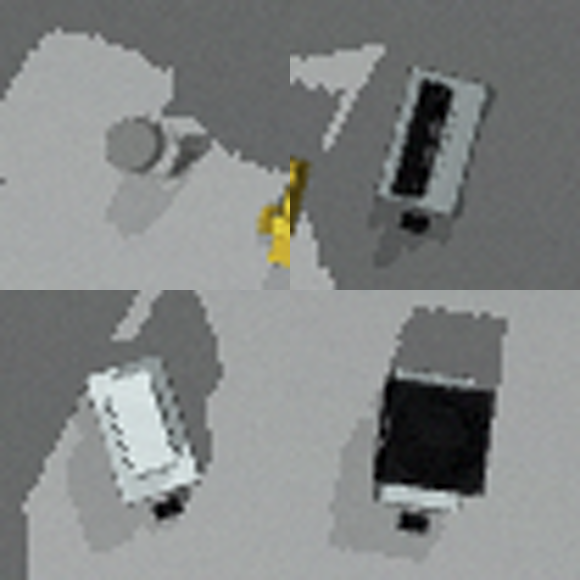

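All four parts stand upright, and the screws point toward the robot, so each part's x is roughly world +x. The sizes agree with the text. I'll make a second measurement from the scene camera and fit the rail line.

```bash
cat >> h.py <<'E'
def go(x,y,z,th):
    "deltas to TCP target; th=world angle (deg) of tool y; cm in tool axes after the turn"
    s=robot.state(); w,a,b,e=s["ee_rot"]; R=cv2.Rodrigues(np.array([a,b,e])/max(1e-9,np.linalg.norm([a,b,e]))*2*np.arctan2(np.linalg.norm([a,b,e]),w))[0]
    ang=np.degrees(np.arctan2(R[1,1],R[0,1])); yaw=-((th-ang+90)%180-90); t=np.radians(ang-yaw)
    D=(np.array([x,y,z])-s["ee_pos"])*100
    print("t",round(s["t"],2),"pos",s["ee_pos"].round(4),"ang",round(ang,1),"grip",round(s["grip_width"],3),"F",s["ft_force"].round(1),"zdown",R[2,2].round(4))
    print(" yaw %.1f  dx %.2f dy %.2f dz %.2f"%(yaw,-np.sin(t)*D[0]+np.cos(t)*D[1],np.cos(t)*D[0]+np.sin(t)*D[1],-D[2]))
E
python3 - <<'E'
from h import *
for cn in("top","scene"):
    z=np.load(cn+"0.npz"); im,d=z["im"],z["d"]; W=cloud(d,(z["K"],z["R"],z["t"])).reshape(-1,3); print(cn)
    def sel(x0,x1,y0,y1,z0,z1):
        m=(W[:,0]>x0)&(W[:,0]<x1)&(W[:,1]>y0)&(W[:,1]<y1)&(W[:,2]>z0)&(W[:,2]<z1); return W[m]
    def rep(n,*b):
        w=sel(*b)
        if len(w)<8: print(n,len(w));return
        r=cv2.minAreaRect((w[:,:2]*1000).astype(np.float32)); print(n,len(w),w.mean(0).round(4),np.round(r[0],1),np.round(r[1],1),round(r[2],1),w[:,2].max().round(4))
    w=sel(.58,.68,-.26,-.03,.0205,.0255); p=np.polyfit(w[:,1],w[:,0],1); 
    xs=[]
    for y in np.arange(-.25,-.03,.02):
        q=w[abs(w[:,1]-y)<.01]; xs.append((y,(q[:,0].min()+q[:,0].max())/2))
    xs=np.array(xs); f=np.polyfit(xs[:,0],xs[:,1],1); print("rail ang",np.degrees(np.arctan(-f[0])).round(2),"x at -.142",np.polyval(f,-.142).round(4),"pca",np.polyval(p,-.142).round(4),np.degrees(np.arctan(-p[0])).round(2))
    rep("lamptop",.57,.66,-.03,.05,.088,.1)
    rep("det",.6,.69,-.33,-.25,.06,.1)
    rep("vialcap",.45,.51,.28,.34,.053,.065)
    rep("slit",.41,.5,.09,.17,.062,.078)
    rep("slitsad",.41,.5,.09,.17,.022,.03)
    rep("lens",.42,.52,-.06,.03,.062,.078)
    rep("hold",.42,.52,-.23,-.14,.055,.067)
from h import go
go(.454,.131,.15,-14.9)
E
```

```text
top
rail ang 5.22 x at -.142 0.629 pca 0.6288 5.3
lamptop 127 [0.6151 0.0075 0.0927] [615.3   7.2] [48.2 38.1] 5.3 0.0963
det 232 [ 0.6412 -0.2902  0.0708] [ 643.5 -291.4] [34.6 45.3] 4.8 0.0913
vialcap 75 [0.4796 0.3108 0.058 ] [479.6 311.2] [21.7 22.2] 34.0 0.062
slit 83 [0.4554 0.1318 0.0698] [456.1 131.7] [ 8.9 49.4] 75.1 0.0748
slitsad 205 [0.4556 0.1296 0.0268] [451.  133.6] [36.3 70.2] 74.5 0.03
lens 149 [ 0.4688 -0.0171  0.0705] [468.8 -17.1] [41.1 21.5] 16.8 0.0758
hold 184 [ 0.4668 -0.182   0.0593] [ 466.9 -181.9] [44.8 44.2] 80.3 0.0647
scene
rail ang 5.47 x at -.142 0.6268 pca 0.6274 5.42
lamptop 102 [0.6128 0.0058 0.0921] [614.1   6.5] [50.1 38.1] 5.1 0.0973
det 164 [ 0.6383 -0.2896  0.0707] [ 640.1 -290.7] [32.8 45.9] 3.5 0.0884
vialcap 64 [0.4786 0.3103 0.0571] [478.5 311.3] [21.9 21.7] 39.0 0.0612
slit 64 [0.4537 0.1316 0.07  ] [454.4 131.8] [ 9.1 51.6] 74.7 0.0775
slitsad 174 [0.4513 0.1307 0.0263] [455.2 131.3] [36.1 61. ] 74.3 0.0299
lens 132 [ 0.4667 -0.0174  0.0701] [468.2 -17.6] [43.7 21. ] 14.3 0.0765
hold 145 [ 0.4659 -0.1818  0.0596] [ 465.9 -182. ] [44.7 45.7] 80.1 0.0667
t 0.1 pos [0.2687 0.5639 0.1937] ang 64.5 grip 1.004 F [ 0.3 -0.4 -0.8] zdown -1.0
 yaw 79.4  dx -37.07 dy 29.03 dz 4.37
```

Request:
play_rows --motion '[{"yaw": 10.6,"jaw": 0},{"yaw": 10.6,"jaw": 0},{"yaw": 10.6,"jaw": 0},{"yaw": 10.6,"jaw": 0},{"yaw": 10.6,"jaw": 0},{"yaw": 10.6,"jaw": 0},{"yaw": 10.6,"jaw": 0},{"yaw": 5.6,"jaw": 0},{"delta_pos": [-5.3,4.15,0],"jaw": 0},{"delta_pos": [-5.3,4.15,0],"jaw": 0},{"delta_pos": [-5.3,4.15,0],"jaw": 0},{"delta_pos": [-5.3,4.15,0],"jaw": 0},{"delta_pos": [-5.3,4.15,0],"jaw": 0},{"delta_pos": [-5.3,4.15,0],"jaw": 0},{"delta_pos": [-5.3,4.15,0],"jaw": 0},{"jaw": 0}]'

```text
invalid input
```

```bash
python3 -c "
from h import *
go(.455,.1315,.031,-15.3)
im,d,c=grab('wrist'); save('w1.png',im); np.savez('w1.npz',im=im,d=d,K=c[0],R=c[1],t=c[2]); print(-c[1].T@c[2])"
```

```text
t 0.1 pos [0.2687 0.5639 0.1937] ang 64.5 grip 1.004 F [ 0.3 -0.4 -0.8] zdown -1.0
 yaw 79.8  dx -36.79 dy 29.38 dz 16.27
[0.20267933 0.59577953 0.37268224]
```

View pics/w1.png

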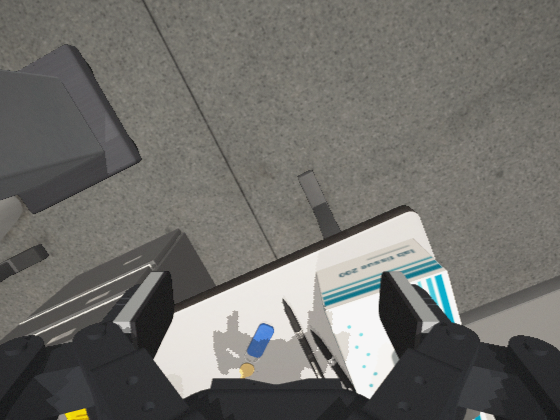

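The wrist picture, still at the start pose, shows the floor and tissue box with the fingers at left (145,310) and right (405,310). The call was refused, presumably because every row needs all three fields.

Request:
play_rows --motion '[{"delta_pos": [0,0,0],"yaw": 10.6,"jaw": 0},{"delta_pos": [0,0,0],"yaw": 10.6,"jaw": 0},{"delta_pos": [0,0,0],"yaw": 10.6,"jaw": 0},{"delta_pos": [0,0,0],"yaw": 10.6,"jaw": 0},{"delta_pos": [0,0,0],"yaw": 10.6,"jaw": 0},{"delta_pos": [0,0,0],"yaw": 10.6,"jaw": 0},{"delta_pos": [0,0,0],"yaw": 10.6,"jaw": 0},{"delta_pos": [0,0,0],"yaw": 5.6,"jaw": 0},{"delta_pos": [-4.6,3.7,0],"yaw": 0,"jaw": 0},{"delta_pos": [-4.6,3.7,0],"yaw": 0,"jaw": 0},{"delta_pos": [-4.6,3.7,0],"yaw": 0,"jaw": 0},{"delta_pos": [-4.6,3.7,0],"yaw": 0,"jaw": 0},{"delta_pos": [-4.6,3.7,0],"yaw": 0,"jaw": 0},{"delta_pos": [-4.6,3.7,0],"yaw": 0,"jaw": 0},{"delta_pos": [-4.6,3.7,0],"yaw": 0,"jaw": 0},{"delta_pos": [-4.6,3.7,0],"yaw": 0,"jaw": 0},{"delta_pos": [0,0,0],"yaw": 0,"jaw": 0}]'

```text
t: 2.28
ee_pos: [0.4495, 0.1116, 0.192]
ee_rot: [0.001, 0.803, 0.596, -0.002]
ft_force: [-0.2, 0.8, -0.1]
grip_width: 1.0
```

```bash
python3 -c "
from h import *
go(.455,.1315,.031,-15.3)"
```

```text
t 2.27 pos [0.4495 0.1116 0.192 ] ang -16.8 grip 1.0 F [-0.2  0.8 -0.1] zdown -1.0
 yaw -1.5  dx 2.06 dy 0.00 dz 16.10
```

Request:
play_rows --motion '[{"delta_pos": [2.06,0,0],"yaw": -1.5,"jaw": 0},{"delta_pos": [0,0,3.5],"yaw": 0,"jaw": 0},{"delta_pos": [0,0,3.5],"yaw": 0,"jaw": 0},{"delta_pos": [0,0,0],"yaw": 0,"jaw": 0}]'

```text
t: 2.78
ee_pos: [0.4559, 0.1375, 0.1207]
ee_rot: [0.001, 0.793, 0.609, -0.001]
ft_force: [1.1, -0.0, -0.1]
grip_width: 1.001
```

```bash
python3 -c "
from h import *
go(.455,.1315,.031,-15.3)
im,d,c=grab('wrist'); save('w2.png',im)"
```

```text
t 2.77 pos [0.4559 0.1375 0.1207] ang -14.9 grip 1.001 F [ 1.1 -0.  -0.1] zdown -1.0
 yaw 0.4  dx -0.61 dy 0.07 dz 8.97
```

View pics/w2.png

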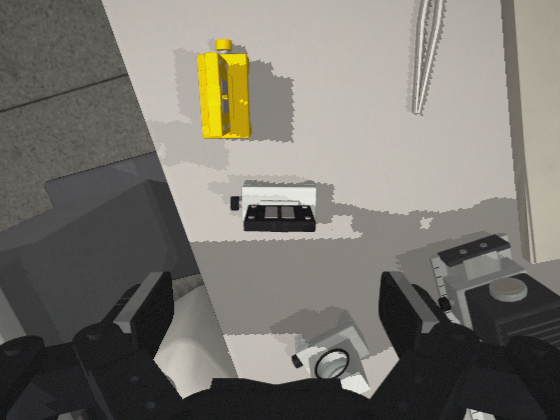

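The wrist view shows the slit carrier at (280,210), screw at left (235,203), and the yellow decoy at (225,90). I'll check the position using wrist depth.

```bash
cat >> h.py <<'E'
def wtop(x,y,z0,z1,r=.045):
    im,d,c=grab("wrist"); W=cloud(d,c).reshape(-1,3)
    w=W[(np.hypot(W[:,0]-x,W[:,1]-y)<r)&(W[:,2]>z0)&(W[:,2]<z1)]
    q=cv2.minAreaRect((w[:,:2]*1000).astype(np.float32)); print("wrist",len(w),w.mean(0).round(4),np.round(q[0],1),np.round(q[1],1),round(q[2],1),w[:,2].max().round(4))
E
python3 -c "
from h import *
wtop(.455,.1315,.064,.08)
go(.455,.1315,.031,-15.3)"
```

```text
wrist 967 [0.4569 0.1319 0.0696] [456.6 131.4] [ 9.3 49.7] 74.9 0.0721
t 2.88 pos [0.4576 0.1373 0.1228] ang -14.9 grip 1.003 F [ 0.5  0.3 -0.6] zdown -1.0
 yaw 0.4  dx -0.63 dy -0.10 dz 9.18
```

Request:
play_rows --motion '[{"delta_pos": [-0.6,0,3],"yaw": 0,"jaw": 0},{"delta_pos": [0,0,3],"yaw": 0,"jaw": 0},{"delta_pos": [0,0,2],"yaw": 0,"jaw": 0},{"delta_pos": [0,0,0],"yaw": 0,"jaw": 0}]'

```text
t: 3.38
ee_pos: [0.4614, 0.1346, 0.0469]
ee_rot: [0.005, 0.792, 0.611, 0.006]
ft_force: [0.2, -0.5, -0.2]
grip_width: 0.998
```

```bash
python3 -c "
from h import *
go(.456,.1315,.033,-15)"
```

```text
t 3.38 pos [0.4614 0.1346 0.0469] ang -14.7 grip 0.998 F [ 0.2 -0.5 -0.2] zdown -0.9999
 yaw 0.3  dx -0.44 dy -0.44 dz 1.39
```

Request:
play_rows --motion '[{"delta_pos": [-0.4,-0.4,0],"yaw": 0,"jaw": 0},{"delta_pos": [0,0,1.3],"yaw": 0,"jaw": 0},{"delta_pos": [0,0,0],"yaw": 0,"jaw": 0}]'

```text
t: 3.75
ee_pos: [0.4583, 0.1323, 0.0361]
ee_rot: [0.006, 0.792, 0.611, 0.008]
ft_force: [-0.0, -0.6, -0.4]
grip_width: 1.0
```

```bash
python3 -c "
from h import *
go(.456,.1315,.033,-15)"
```

```text
t 3.75 pos [0.4583 0.1323 0.0361] ang -14.7 grip 1.0 F [-0.  -0.6 -0.4] zdown -0.9998
 yaw 0.3  dx -0.14 dy -0.20 dz 0.31
```

Request:
play_rows --motion '[{"delta_pos": [-0.1,-0.2,0.1],"yaw": 0,"jaw": 1},{"delta_pos": [0,0,0],"yaw": 0,"jaw": 1},{"delta_pos": [0,0,0],"yaw": 0,"jaw": 1},{"delta_pos": [0,0,0],"yaw": 0,"jaw": 1},{"delta_pos": [0,0,0],"yaw": 0,"jaw": 1},{"delta_pos": [0,0,0],"yaw": 0,"jaw": 1},{"delta_pos": [0,0,0],"yaw": 0,"jaw": 1},{"delta_pos": [0,0,0],"yaw": 0,"jaw": 1}]'

```text
t: 4.75
ee_pos: [0.4564, 0.1319, 0.0354]
ee_rot: [0.006, 0.792, 0.611, 0.008]
ft_force: [-0.2, 0.2, -0.6]
grip_width: -0.002
```

```bash
python3 -c "
from h import *
go(.456,.1315,.17,-15);go(.6349,-.2167,.16,5.3)"
```

```text
t 4.75 pos [0.4564 0.1319 0.0354] ang -14.7 grip -0.002 F [-0.2  0.2 -0.6] zdown -0.9998
 yaw 0.3  dx -0.05 dy -0.03 dz -13.46
t 4.75 pos [0.4564 0.1319 0.0354] ang -14.7 grip -0.002 F [-0.2  0.2 -0.6] zdown -0.9998
 yaw -20.0  dx -36.36 dy 14.56 dz -12.46
```

The gripper closed fully, so it missed. I'll look.

```bash
python3 -c "
from h import *
a,_,_=grab('top'); b,_,c=grab('wrist'); save('miss.png',np.hstack([cv2.resize(a[230:330,150:290],(400,286)),cv2.resize(b,(400,286))]))
K,R,t=c; p=R@robot.state()['ee_pos']+t; print((K@p)/p[2])"
```

```text
[276.01635068 245.8755135    1.        ]
```

View pics/miss.png

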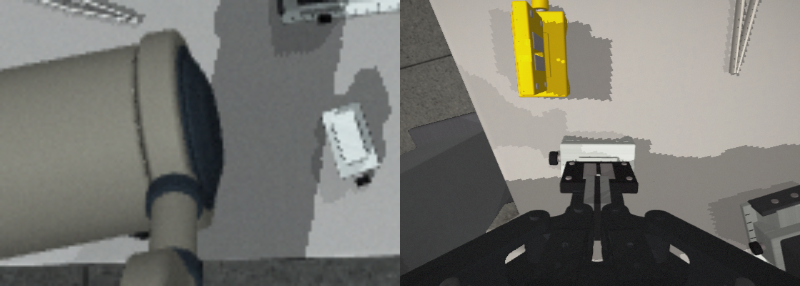

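```bash
python3 -c "
from h import *
im,d,c=grab('wrist'); W=cloud(d,c)
save('miss2.png',cv2.resize(im[180:400,160:400],(800,733))[:600])
for v in range(195,300,8): print(v,[tuple((W[v,u]*1000).round().astype(int)) if np.isfinite(W[v,u,0]) else None for u in (230,250,265,277,290,305,325)])"
```

```text
195 [(np.int64(434), np.int64(158), np.int64(-1)), (np.int64(446), np.int64(155), np.int64(-1)), (np.int64(455), np.int64(153), np.int64(0)), (np.int64(463), np.int64(151), np.int64(0)), (np.int64(471), np.int64(149), np.int64(-1)), (np.int64(480), np.int64(146), np.int64(-1)), (np.int64(492), np.int64(143), np.int64(-1))]
203 [(np.int64(434), np.int64(156), np.int64(10)), (np.int64(445), np.int64(150), np.int64(0)), (np.int64(454), np.int64(148), np.int64(0)), (np.int64(461), np.int64(146), np.int64(0)), (np.int64(469), np.int64(144), np.int64(-1)), (np.int64(479), np.int64(141), np.int64(-1)), (np.int64(491), np.int64(138), np.int64(-1))]
211 [(np.int64(436), np.int64(155), np.int64(26)), (np.int64(447), np.int64(152), np.int64(25)), (np.int64(455), np.int64(150), np.int64(25)), (np.int64(461), np.int64(148), np.int64(26)), (np.int64(468), np.int64(146), np.int64(25)), (np.int64(477), np.int64(144), np.int64(25)), (np.int64(488), np.int64(141), np.int64(25))]
219 [(np.int64(435), np.int64(151), np.int64(27)), (np.int64(446), np.int64(148), np.int64(27)), (np.int64(454), np.int64(14
[... 2775 characters left out ...]
p.int64(476), np.int64(122), np.int64(69))]
291 [(np.int64(414), np.int64(93), np.int64(-3)), (np.int64(448), np.int64(142), np.int64(98)), (np.int64(454), np.int64(143), np.int64(104)), (np.int64(458), np.int64(142), np.int64(104)), (np.int64(463), np.int64(142), np.int64(105)), (np.int64(467), np.int64(136), np.int64(98)), (np.int64(478), np.int64(76), np.int64(-2))]
299 [(np.int64(413), np.int64(88), np.int64(-1)), (np.int64(449), np.int64(146), np.int64(111)), (np.int64(454), np.int64(143), np.int64(109)), (np.int64(458), np.int64(143), np.int64(110)), (np.int64(462), np.int64(141), np.int64(109)), (np.int64(467), np.int64(141), np.int64(112)), (np.int64(476), np.int64(71), np.int64(0))]
```

View pics/miss2.png

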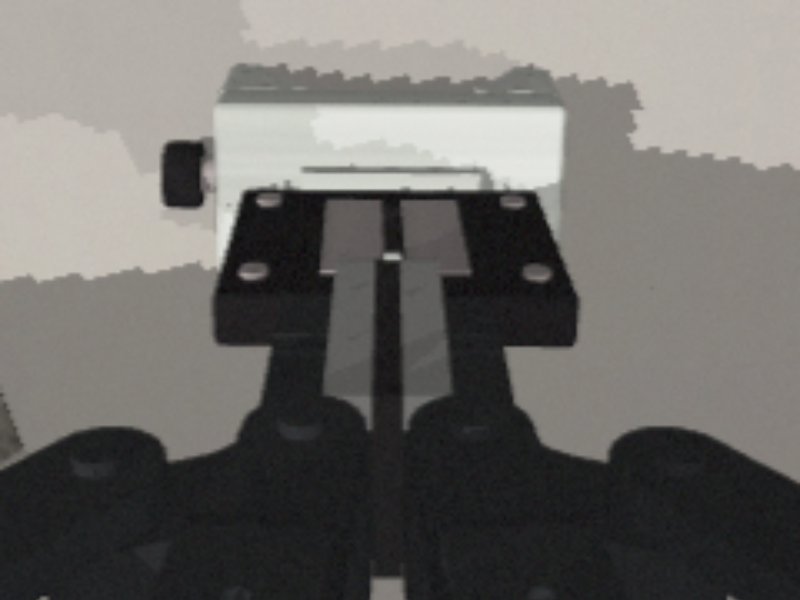

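The fingertips end at about z≈0.075, just above the plate top, although the reported TCP z is 0.035. I'll check the fingertip position relative to the reported TCP in the open-hand image and now.

```bash
python3 -c "
from h import *
z=np.load('w1.npz'); 
c=(z['K'],z['R'],z['t']); s=robot.state()
def tool(W,ep,q):
    w,v=q[0],np.array(q[1:]); n=np.linalg.norm(v); R=cv2.Rodrigues(v/n*2*np.arctan2(n,w))[0]; return (W-ep)@R
T1=tool(cloud(z['d'],c),np.array([.26874,.56388,.19368]),[-1.764e-4,.220589,.975367,-5.1e-4])
T1[~((T1[...,2]>-.12)&(T1[...,2]<.03)&(abs(T1[...,0])<.05)&(abs(T1[...,1])<.07))]=np.nan
def tips(T,n):
    w=T[np.isfinite(T[...,0])]; 
    for sgn in(-1,1):
        q=w[w[:,1]*sgn>0]; print(n,sgn,'n',len(q),'zpct',np.percentile(q[:,2],[50,90,98,100]).round(4),'tip mean',q[q[:,2]>np.percentile(q[:,2],97)].mean(0).round(4), 'y',q[:,1].min().round(3),q[:,1].max().round(3))
tips(T1,'open')
im,d,c2=grab('wrist'); s=robot.state(); T2=tool(cloud(d,c2),s['ee_pos'],s['ee_rot'])
w=T2[255:262,262:292].reshape(-1,3); print(np.nanmedian(w,0).round(4)); print('col277',[tuple((T2[v,266]*1000).round()) for v in range(243,275,3)])
print('cam in tool, now',tool(-c2[1].T@c2[2],s['ee_pos'],s['ee_rot']),'start',tool(-c[1].T@c[2],np.array([.26874,.56388,.19368]),[-1.764e-4,.220589,.975367,-5.1e-4]))
print(s['joint_positions'].round(3),s['ee_pos'])
"
```

```text
open -1 n 17341 zpct [-0.1038 -0.0722 -0.0566 -0.049 ] tip mean [ 0.0032 -0.0439 -0.0551] y -0.07 -0.0
open 1 n 17779 zpct [-0.1041 -0.0726 -0.0568 -0.0487] tip mean [ 0.0034  0.0441 -0.0552] y 0.0 0.07
[ 0.0109  0.0002 -0.041 ]
col277 [(np.float64(4.0), np.float64(-5.0), np.float64(-5.0)), (np.float64(3.0), np.float64(-5.0), np.float64(-9.0)), (np.float64(4.0), np.float64(-5.0), np.float64(-13.0)), (np.float64(4.0), np.float64(-5.0), np.float64(-17.0)), (np.float64(4.0), np.float64(-5.0), np.float64(-22.0)), (np.float64(11.0), np.float64(-4.0), np.float64(-40.0)), (np.float64(11.0), np.float64(-4.0), np.float64(-44.0)), (np.float64(11.0), np.float64(-4.0), np.float64(-47.0)), (np.float64(11.0), np.float64(-4.0), np.float64(-50.0)), (np.float64(11.0), np.float64(-4.0), np.float64(-52.0)), (np.float64(11.0), np.float64(-4.0), np.float64(-54.0))]
cam in tool, now [ 0.07333556 -0.00022709 -0.17901716] start [ 7.33797333e-02  1.76497658e-04 -1.78993792e-01]
[ 0.158  0.522  1.895 -0.005  0.705  0.418] [0.45639102 0.13188236 0.0354404 ]
```

Reported TCP is about 37 mm past the real fingertips, in both the open and the closed image. I'll rise, open, and check where the gripper body sits.

Request:
play_rows --motion '[{"delta_pos": [0,0,-3],"yaw": 0,"jaw": 0},{"delta_pos": [0,0,0],"yaw": 0,"jaw": 0},{"delta_pos": [0,0,0],"yaw": 0,"jaw": 0},{"delta_pos": [0,0,0],"yaw": 0,"jaw": 0},{"delta_pos": [0,0,0],"yaw": 0,"jaw": 0},{"delta_pos": [0,0,0],"yaw": 0,"jaw": 0}]'

```text
t: 5.7
ee_pos: [0.4548, 0.1317, 0.0645]
ee_rot: [0.005, 0.792, 0.611, 0.007]
ft_force: [-0.4, 0.4, -0.0]
grip_width: 1.002
```

```bash
cat >> h.py <<'E'
def tool(W):
    s=robot.state(); q=s["ee_rot"]; v=np.array(q[1:]); n=np.linalg.norm(v); R=cv2.Rodrigues(v/n*2*np.arctan2(n,q[0]))[0]; return (W-s["ee_pos"])@R
E
python3 -c "
from h import *
wtop(.456,.1315,.064,.08)
go(.456,.1315,-.004,-15)
im,d,c=grab('wrist'); T=tool(cloud(d,c))
for u,v in((278,385),(278,400),(240,390),(320,390),(278,415),(230,385)): print(u,v,T[v,u].round(4))
w=T[270:420,100:460].reshape(-1,3)
for a in range(-13,-3): 
    q=w[(w[:,2]*100>a)&(w[:,2]*100<a+1)]; print(a,len(q),q[:,0].min().round(3),q[:,0].max().round(3),q[:,1].min().round(3),q[:,1].max().round(3),'central',(abs(q[:,1])<.02).sum()) if len(q) else 0
"
```

```text
wrist 1655 [0.4565 0.1322 0.0694] [456.6 131.4] [ 9.5 50.2] 75.0 0.0722
t 5.75 pos [0.4548 0.1317 0.0645] ang -14.7 grip 1.001 F [0.  0.  0.1] zdown -0.9999
 yaw 0.3  dx 0.01 dy 0.12 dz 6.85
278 385 [ 0.0101  0.0003 -0.1111]
278 400 [ 0.0114  0.0003 -0.1169]
240 390 [ 0.0104 -0.0085 -0.113 ]
320 390 [ 0.0101  0.0101 -0.1127]
278 415 [ 0.0111  0.0002 -0.1205]
230 385 [ 0.0099 -0.0111 -0.1109]
-13 6192 0.01 0.021 -0.037 0.036 central 1946
-12 9496 0.002 0.019 -0.041 0.043 central 4946
-11 1612 -0.008 0.018 -0.047 0.051 central 282
-10 1343 -0.008 0.015 -0.051 0.053 central 0
-9 1962 -0.005 0.013 -0.056 0.056 central 0
-8 2252 -0.011 0.012 -0.057 0.056 central 0
-7 1847 -0.011 0.012 -0.057 0.056 central 0
-6 1169 -0.012 0.012 -0.056 0.055 central 0
-5 23 -0.008 0.008 -0.044 0.043 central 0
```

The whole gripper is shifted: the body starts at -0.111 instead of -0.073, so real tip z = reported z + 0.037. I'll descend accordingly.

Request:
play_rows --motion '[{"delta_pos": [0,0.1,2.5],"yaw": 0,"jaw": 0},{"delta_pos": [0,0,2.3],"yaw": 0,"jaw": 0},{"delta_pos": [0,0,1.2],"yaw": 0,"jaw": 0},{"delta_pos": [0,0,0],"yaw": 0,"jaw": 0}]'

```text
t: 6.3
ee_pos: [0.4577, 0.1316, 0.0034]
ee_rot: [0.006, 0.792, 0.611, 0.007]
ft_force: [1.2, 0.3, -0.1]
grip_width: 0.999
```

```bash
python3 -c "
from h import *
go(.456,.1315,-.004,-15)"
```

```text
t 6.3 pos [0.4577 0.1316 0.0034] ang -14.7 grip 0.999 F [ 1.2  0.3 -0.1] zdown -0.9998
 yaw 0.3  dx -0.05 dy -0.16 dz 0.74
```

Request:
play_rows --motion '[{"delta_pos": [0,-0.15,0.6],"yaw": 0,"jaw": 0},{"delta_pos": [0,0,0],"yaw": 0,"jaw": 1},{"delta_pos": [0,0,0],"yaw": 0,"jaw": 1},{"delta_pos": [0,0,0],"yaw": 0,"jaw": 1},{"delta_pos": [0,0,0],"yaw": 0,"jaw": 1},{"delta_pos": [0,0,0],"yaw": 0,"jaw": 1}]'

```text
t: 7.05
ee_pos: [0.4573, 0.1322, -0.001]
ee_rot: [0.006, 0.792, 0.611, 0.009]
ft_force: [-0.2, -0.1, -1.8]
grip_width: 0.573
```

```bash
python3 -c "
from h import *
go(.456,.1315,.16,-15); go(.6349,-.2167,.15,5.3)"
```

```text
t 7.05 pos [ 0.4573  0.1322 -0.001 ] ang -14.7 grip 0.573 F [-0.2 -0.1 -1.8] zdown -0.9998
 yaw 0.3  dx -0.10 dy -0.10 dz -16.10
t 7.05 pos [ 0.4573  0.1322 -0.001 ] ang -14.7 grip 0.573 F [-0.2 -0.1 -1.8] zdown -0.9998
 yaw -20.0  dx -36.38 dy 14.46 dz -15.10
```

Gripped: 0.573×85 ≈ 49 mm, against 50 expected. I'll lift, turn and carry it to the detector-side slot.

Request:
play_rows --motion '[{"delta_pos": [0,0,-2],"yaw": 0,"jaw": 1},{"delta_pos": [0,0,-3],"yaw": 0,"jaw": 1},{"delta_pos": [0,0,-3],"yaw": 0,"jaw": 1},{"delta_pos": [0,0,-3],"yaw": 0,"jaw": 1},{"delta_pos": [0,0,0],"yaw": -5,"jaw": 1},{"delta_pos": [0,0,0],"yaw": -5,"jaw": 1},{"delta_pos": [0,0,0],"yaw": -5,"jaw": 1},{"delta_pos": [0,0,0],"yaw": -5,"jaw": 1},{"delta_pos": [-3.6,1.4,0],"yaw": 0,"jaw": 1},{"delta_pos": [-3.6,1.4,0],"yaw": 0,"jaw": 1},{"delta_pos": [-3.6,1.4,0],"yaw": 0,"jaw": 1},{"delta_pos": [-3.6,1.4,0],"yaw": 0,"jaw": 1},{"delta_pos": [-3.6,1.4,0],"yaw": 0,"jaw": 1},{"delta_pos": [-3.6,1.4,0],"yaw": 0,"jaw": 1},{"delta_pos": [-3.6,1.4,0],"yaw": 0,"jaw": 1},{"delta_pos": [-3.6,1.4,0],"yaw": 0,"jaw": 1},{"delta_pos": [0,0,0],"yaw": 0,"jaw": 1}]'

```text
t: 9.18
ee_pos: [0.5983, -0.1515, 0.1143]
ee_rot: [0.007, 0.669, 0.744, 0.007]
ft_force: [0.0, 0.5, -2.1]
grip_width: 0.574
```

```bash
python3 -c "
from h import *
go(.6349,-.2167,.05,5.3)"
```

```text
t 9.18 pos [ 0.5983 -0.1515  0.1143] ang 6.1 grip 0.574 F [ 0.   0.5 -2.1] zdown -0.9998
 yaw 0.8  dx -6.83 dy 3.04 dz 6.43
```

Request:
play_rows --motion '[{"delta_pos": [-3.4,1.5,0],"yaw": 0.8,"jaw": 1},{"delta_pos": [-3.0,1.4,0],"yaw": 0,"jaw": 1},{"delta_pos": [0,0,2.5],"yaw": 0,"jaw": 1},{"delta_pos": [0,0,2.5],"yaw": 0,"jaw": 1},{"delta_pos": [0,0,0],"yaw": 0,"jaw": 1},{"delta_pos": [0,0,0],"yaw": 0,"jaw": 1}]'

```text
t: 9.93
ee_pos: [0.6331, -0.2101, 0.0635]
ee_rot: [0.005, 0.674, 0.739, 0.006]
ft_force: [-0.2, 0.3, -1.5]
grip_width: 0.578
```

```bash
python3 -c "
from h import *
go(.6349,-.2167,.006,5.3)"
```

```text
t 9.93 pos [ 0.6331 -0.2101  0.0635] ang 5.3 grip 0.578 F [-0.2  0.3 -1.5] zdown -0.9999
 yaw 0.0  dx -0.67 dy 0.12 dz 5.75
```

Request:
play_rows --motion '[{"delta_pos": [-0.7,0.1,1.0],"yaw": 0,"jaw": 1},{"delta_pos": [0,0,1.2],"yaw": 0,"jaw": 1},{"delta_pos": [0,0,0],"yaw": 0,"jaw": 1},{"delta_pos": [0,0,0],"yaw": 0,"jaw": 1}]'

```text
t: 10.42
ee_pos: [0.6359, -0.2174, 0.0418]
ee_rot: [0.006, 0.673, 0.739, 0.007]
ft_force: [0.1, 0.2, -1.7]
grip_width: 0.571
```

```bash
python3 -c "
from h import *
go(.6349,-.2167,.006,5.3)"
```

```text
t 10.43 pos [ 0.6359 -0.2174  0.0418] ang 5.3 grip 0.571 F [ 0.1  0.2 -1.7] zdown -0.9998
 yaw 0.0  dx 0.08 dy -0.09 dz 3.58
```

Request:
play_rows --motion '[{"delta_pos": [0,-0.1,1.0],"yaw": 0,"jaw": 1},{"delta_pos": [0,0,0.9],"yaw": 0,"jaw": 1},{"delta_pos": [0,0,0.7],"yaw": 0,"jaw": 1},{"delta_pos": [0,0,0.5],"yaw": 0,"jaw": 1},{"delta_pos": [0,0,0.3],"yaw": 0,"jaw": 1},{"delta_pos": [0,0,0],"yaw": 0,"jaw": 1}]'

```text
t: 11.18
ee_pos: [0.6358, -0.2174, 0.0056]
ee_rot: [0.006, 0.673, 0.739, 0.007]
ft_force: [-0.1, -0.1, -2.3]
grip_width: 0.572
```

```bash
python3 -c "
from h import *
go(.6349,-.2167,.006,5.3)"
```

```text
t 11.18 pos [ 0.6358 -0.2174  0.0056] ang 5.3 grip 0.572 F [-0.1 -0.1 -2.3] zdown -0.9998
 yaw 0.0  dx 0.07 dy -0.09 dz -0.04
```

Request:
play_rows --motion '[{"delta_pos": [0,0,0],"yaw": 0,"jaw": 0},{"delta_pos": [0,0,0],"yaw": 0,"jaw": 0},{"delta_pos": [0,0,0],"yaw": 0,"jaw": 0},{"delta_pos": [0,0,0],"yaw": 0,"jaw": 0},{"delta_pos": [0,0,-3],"yaw": 0,"jaw": 0},{"delta_pos": [0,0,-3],"yaw": 0,"jaw": 0},{"delta_pos": [0,0,-3],"yaw": 0,"jaw": 0},{"delta_pos": [0,0,-1],"yaw": 0,"jaw": 0}]'

```text
t: 12.18
ee_pos: [0.6334, -0.2174, 0.1081]
ee_rot: [0.005, 0.673, 0.739, 0.007]
ft_force: [-0.0, -0.4, -0.5]
grip_width: 1.001
```

```bash
python3 -c "
from h import *
wtop(.6355,-.217,.07,.085,.035)
go(.4678,-.0173,.1,16)"
```

```text
wrist 1211 [ 0.6354 -0.2172  0.0763] [ 635.4 -217.8] [49.8  9.5] 5.5 0.0792
t 12.22 pos [ 0.6335 -0.2175  0.1084] ang 5.3 grip 0.999 F [1.  0.1 1.2] zdown -0.9999
 yaw -10.7  dx 23.81 dy -10.41 dz 0.84
```

The slit is seated: its top is at 0.077 as expected, its angle is 5.5° and its position is as planned. The lens is next.

Request:
play_rows --motion '[{"delta_pos": [0,0,0],"yaw": -5.3,"jaw": 0},{"delta_pos": [0,0,0],"yaw": -5.3,"jaw": 0},{"delta_pos": [4.5,-2.0,0],"yaw": 0,"jaw": 0},{"delta_pos": [4.5,-2.0,0],"yaw": 0,"jaw": 0},{"delta_pos": [4.5,-2.0,0],"yaw": 0,"jaw": 0},{"delta_pos": [4.5,-2.0,0],"yaw": 0,"jaw": 0},{"delta_pos": [3.5,-1.5,0],"yaw": 0,"jaw": 0},{"delta_pos": [0,0,0],"yaw": 0,"jaw": 0},{"delta_pos": [0,0,0],"yaw": 0,"jaw": 0}]'

```text
t: 13.35
ee_pos: [0.4729, -0.0319, 0.098]
ee_rot: [0.001, 0.6, 0.8, 0.004]
ft_force: [0.3, 0.3, -0.3]
grip_width: 0.998
```

```bash
python3 -c "
from h import *
wtop(.4678,-.0173,.064,.08)
go(.4678,-.0173,-.004,16)"
```

```text
wrist 2327 [ 0.4686 -0.0173  0.07  ] [468.7 -17.9] [42.1 21.2] 16.3 0.0722
t 13.4 pos [ 0.4728 -0.032   0.098 ] ang 16.2 grip 0.998 F [0.2 0.1 0.5] zdown -1.0
 yaw 0.2  dx 1.55 dy -0.08 dz 10.20
```

Request:
play_rows --motion '[{"delta_pos": [1.5,0,0],"yaw": 0,"jaw": 0},{"delta_pos": [0,0,2.5],"yaw": 0,"jaw": 0},{"delta_pos": [0,0,2.5],"yaw": 0,"jaw": 0},{"delta_pos": [0,0,0],"yaw": 0,"jaw": 0}]'

```text
t: 13.9
ee_pos: [0.4704, -0.0166, 0.0467]
ee_rot: [0.002, 0.601, 0.799, 0.004]
ft_force: [0.2, -0.0, 1.5]
grip_width: 1.0
```

```bash
python3 -c "
from h import *
go(.4685,-.0177,-.004,16.3)"
```

```text
t 13.9 pos [ 0.4704 -0.0166  0.0467] ang 16.1 grip 1.0 F [ 0.2 -0.   1.5] zdown -1.0
 yaw -0.2  dx -0.06 dy -0.22 dz 5.07
```

Request:
play_rows --motion '[{"delta_pos": [-0.1,-0.2,1.8],"yaw": 0,"jaw": 0},{"delta_pos": [0,0,1.8],"yaw": 0,"jaw": 0},{"delta_pos": [0,0,0.8],"yaw": 0,"jaw": 0},{"delta_pos": [0,0,0.4],"yaw": 0,"jaw": 0},{"delta_pos": [0,0,0],"yaw": 0,"jaw": 0}]'

```text
t: 14.52
ee_pos: [0.4718, -0.0176, 0.0007]
ee_rot: [0.003, 0.602, 0.799, 0.005]
ft_force: [0.6, -0.7, 0.3]
grip_width: 0.999
```

```bash
python3 -c "
from h import *
go(.4685,-.0177,-.002,16.3)"
```

```text
t 14.53 pos [ 0.4718 -0.0176  0.0007] ang 16.0 grip 0.999 F [ 0.6 -0.7  0.3] zdown -0.9999
 yaw -0.3  dx 0.08 dy -0.32 dz 0.27
```

Request:
play_rows --motion '[{"delta_pos": [0.1,-0.3,0.1],"yaw": -0.3,"jaw": 0},{"delta_pos": [0,0,0],"yaw": 0,"jaw": 1},{"delta_pos": [0,0,0],"yaw": 0,"jaw": 1},{"delta_pos": [0,0,0],"yaw": 0,"jaw": 1},{"delta_pos": [0,0,0],"yaw": 0,"jaw": 1},{"delta_pos": [0,0,0],"yaw": 0,"jaw": 1},{"delta_pos": [0,0,0],"yaw": 0,"jaw": 1}]'

```text
t: 15.4
ee_pos: [0.469, -0.0176, 0.0009]
ee_rot: [0.004, 0.599, 0.8, 0.006]
ft_force: [0.5, 0.1, 0.6]
grip_width: 0.484
```

```bash
python3 -c "
from h import *
go(.6211,-.0673,.10,5.3)"
```

```text
t 15.4 pos [ 0.469  -0.0176  0.0009] ang 16.3 grip 0.484 F [0.5 0.1 0.6] zdown -0.9999
 yaw 11.0  dx -6.36 dy 14.69 dz -9.91
```

Gripped: 41 mm against 42 expected. Carry.

Request:
play_rows --motion '[{"delta_pos": [0,0,-2],"yaw": 0,"jaw": 1},{"delta_pos": [0,0,-2.6],"yaw": 0,"jaw": 1},{"delta_pos": [0,0,-2.6],"yaw": 0,"jaw": 1},{"delta_pos": [0,0,-2.4],"yaw": 0,"jaw": 1},{"delta_pos": [-2,0,0],"yaw": 5.5,"jaw": 1},{"delta_pos": [-2,0,0],"yaw": 5.5,"jaw": 1},{"delta_pos": [-0.5,3.3,0],"yaw": 0,"jaw": 1},{"delta_pos": [-0.5,3.3,0],"yaw": 0,"jaw": 1},{"delta_pos": [-0.5,3.3,0],"yaw": 0,"jaw": 1},{"delta_pos": [-0.5,3,0],"yaw": 0,"jaw": 1},{"delta_pos": [0,0,0],"yaw": 0,"jaw": 1}]'

```text
t: 16.77
ee_pos: [0.6087, -0.0666, 0.0993]
ee_rot: [0.001, 0.676, 0.737, 0.005]
ft_force: [-0.1, 0.1, -1.7]
grip_width: 0.479
```

```bash
python3 -c "
from h import *
go(.6211,-.0673,.04,5.3)"
```

```text
t 16.77 pos [ 0.6087 -0.0666  0.0993] ang 4.9 grip 0.479 F [-0.1  0.1 -1.7] zdown -0.9999
 yaw -0.4  dx -0.18 dy 1.22 dz 5.93
```

Request:
play_rows --motion '[{"delta_pos": [-0.2,1.2,0],"yaw": -0.4,"jaw": 1},{"delta_pos": [0,0,2.4],"yaw": 0,"jaw": 1},{"delta_pos": [0,0,2.4],"yaw": 0,"jaw": 1},{"delta_pos": [0,0,0],"yaw": 0,"jaw": 1},{"delta_pos": [0,0,0],"yaw": 0,"jaw": 1}]'

```text
t: 17.4
ee_pos: [0.6213, -0.0673, 0.051]
ee_rot: [0.001, 0.673, 0.74, 0.005]
ft_force: [0.6, -0.8, -2.3]
grip_width: 0.482
```

```bash
python3 -c "
from h import *
go(.6211,-.0673,.008,5.3)"
```

```text
t 17.4 pos [ 0.6213 -0.0673  0.051 ] ang 5.4 grip 0.482 F [ 0.6 -0.8 -2.3] zdown -1.0
 yaw 0.1  dx -0.00 dy -0.02 dz 4.30
```

Request:
play_rows --motion '[{"delta_pos": [0,0,1.0],"yaw": 0,"jaw": 1},{"delta_pos": [0,0,1.0],"yaw": 0,"jaw": 1},{"delta_pos": [0,0,0.9],"yaw": 0,"jaw": 1},{"delta_pos": [0,0,0.7],"yaw": 0,"jaw": 1},{"delta_pos": [0,0,0.3],"yaw": 0,"jaw": 1},{"delta_pos": [0,0,0.2],"yaw": 0,"jaw": 1},{"delta_pos": [0,0,0],"yaw": 0,"jaw": 1}]'

```text
t: 18.27
ee_pos: [0.6224, -0.0672, 0.0087]
ee_rot: [0.002, 0.673, 0.74, 0.005]
ft_force: [0.3, 0.3, -2.0]
grip_width: 0.476
```

```bash
python3 -c "
from h import *
go(.6211,-.0673,.008,5.3)"
```

```text
t 18.27 pos [ 0.6224 -0.0672  0.0087] ang 5.4 grip 0.476 F [ 0.3  0.3 -2. ] zdown -0.9999
 yaw 0.1  dx 0.00 dy -0.13 dz 0.07
```

Request:
play_rows --motion '[{"delta_pos": [0,-0.1,0.1],"yaw": 0,"jaw": 1},{"delta_pos": [0,0,0],"yaw": 0,"jaw": 0},{"delta_pos": [0,0,0],"yaw": 0,"jaw": 0},{"delta_pos": [0,0,0],"yaw": 0,"jaw": 0},{"delta_pos": [0,0,0],"yaw": 0,"jaw": 0},{"delta_pos": [0,0,-3],"yaw": 0,"jaw": 0},{"delta_pos": [0,0,-3],"yaw": 0,"jaw": 0},{"delta_pos": [0,0,-3],"yaw": 0,"jaw": 0},{"delta_pos": [0,0,-1],"yaw": 0,"jaw": 0}]'

```text
t: 19.4
ee_pos: [0.6203, -0.0678, 0.1104]
ee_rot: [0.002, 0.673, 0.74, 0.005]
ft_force: [0.5, 0.3, 0.4]
grip_width: 1.001
```

```bash
python3 -c "
from h import *
wtop(.6211,-.0673,.07,.085,.03)
go(.4664,-.182,.1,-9.7)"
```

```text
wrist 2168 [ 0.6209 -0.0669  0.077 ] [621.  -67.6] [42.1 21.3] 5.4 0.0794
t 19.45 pos [ 0.6204 -0.0678  0.1108] ang 5.4 grip 1.004 F [-0.2 -0.4  1.5] zdown -0.9999
 yaw 15.1  dx -13.85 dy -13.25 dz 1.08
```

The lens is seated (top 0.077–0.079, 5.4°). Now the holder.

Request:
play_rows --motion '[{"delta_pos": [0,0,0],"yaw": 7.5,"jaw": 0},{"delta_pos": [0,0,0],"yaw": 7.5,"jaw": 0},{"delta_pos": [-3.3,-3.2,0],"yaw": 0,"jaw": 0},{"delta_pos": [-3.3,-3.2,0],"yaw": 0,"jaw": 0},{"delta_pos": [-3.3,-3.2,0],"yaw": 0,"jaw": 0},{"delta_pos": [-2.3,-2.7,0],"yaw": 0,"jaw": 0},{"delta_pos": [0,0,0],"yaw": 0,"jaw": 0},{"delta_pos": [0,0,0],"yaw": 0,"jaw": 0}]'

```text
t: 20.45
ee_pos: [0.4709, -0.1674, 0.1014]
ee_rot: [-0.003, 0.766, 0.642, 0.003]
ft_force: [0.8, 0.3, -0.2]
grip_width: 0.997
```

```bash
python3 -c "
from h import *
wtop(.4664,-.182,.056,.068)
go(.4664,-.182,-.008,-9.7)"
```

```text
wrist 2281 [ 0.4672 -0.1823  0.0594] [ 467.1 -182.2] [45.4 44.1] 79.8 0.0624
t 20.5 pos [ 0.4709 -0.1673  0.1013] ang -10.0 grip 0.999 F [ 0.   0.4 -0.3] zdown -1.0
 yaw -0.3  dx -1.53 dy -0.19 dz 10.93
```

Request:
play_rows --motion '[{"delta_pos": [-1.5,-0.2,0],"yaw": 0,"jaw": 0},{"delta_pos": [0,0,2.6],"yaw": 0,"jaw": 0},{"delta_pos": [0,0,2.6],"yaw": 0,"jaw": 0},{"delta_pos": [0,0,0],"yaw": 0,"jaw": 0}]'

```text
t: 21.0
ee_pos: [0.4685, -0.1831, 0.0477]
ee_rot: [-0.002, 0.765, 0.644, 0.003]
ft_force: [0.5, -0.7, -0.6]
grip_width: 1.0
```

```bash
python3 -c "
from h import *
go(.467,-.182,-.005,-10)"
```

```text
t 21.0 pos [ 0.4685 -0.1831  0.0477] ang -9.9 grip 1.0 F [ 0.5 -0.7 -0.6] zdown -1.0
 yaw 0.1  dx 0.08 dy -0.16 dz 5.27
```

Request:
play_rows --motion '[{"delta_pos": [0.1,-0.2,2.0],"yaw": 0,"jaw": 0},{"delta_pos": [0,0,1.8],"yaw": 0,"jaw": 0},{"delta_pos": [0,0,0.8],"yaw": 0,"jaw": 0},{"delta_pos": [0,-0.2,0.5],"yaw": 0,"jaw": 0},{"delta_pos": [0,0,0],"yaw": 0,"jaw": 0}]'

```text
t: 21.62
ee_pos: [0.4678, -0.1831, -0.0011]
ee_rot: [0.0, 0.765, 0.644, 0.004]
ft_force: [-1.0, 0.8, 0.8]
grip_width: 1.0
```

```bash
python3 -c "
from h import *
go(.467,-.182,-.005,-10)"
```

```text
t 21.62 pos [ 0.4678 -0.1831 -0.0011] ang -9.8 grip 1.0 F [-1.   0.8  0.8] zdown -1.0
 yaw 0.2  dx 0.10 dy -0.09 dz 0.39
```

Request:
play_rows --motion '[{"delta_pos": [0.1,-0.1,0.3],"yaw": 0,"jaw": 0},{"delta_pos": [0,0,0],"yaw": 0,"jaw": 1},{"delta_pos": [0,0,0],"yaw": 0,"jaw": 1},{"delta_pos": [0,0,0],"yaw": 0,"jaw": 1},{"delta_pos": [0,0,0],"yaw": 0,"jaw": 1},{"delta_pos": [0,0,0],"yaw": 0,"jaw": 1},{"delta_pos": [0,0,0],"yaw": 0,"jaw": 1}]'

```text
t: 22.5
ee_pos: [0.4673, -0.1822, -0.003]
ee_rot: [0.001, 0.765, 0.644, 0.005]
ft_force: [0.4, 0.6, 0.2]
grip_width: 0.503
```

```bash
python3 -c "
from h import *
go(.628,-.142,.10,5.3)"
```

```text
t 22.5 pos [ 0.4673 -0.1822 -0.003 ] ang -9.8 grip 0.503 F [0.4 0.6 0.2] zdown -1.0
 yaw -15.1  dx 2.51 dy 16.37 dz -10.30
```

Request:
play_rows --motion '[{"delta_pos": [0,0,-2],"yaw": 0,"jaw": 1},{"delta_pos": [0,0,-2.7],"yaw": 0,"jaw": 1},{"delta_pos": [0,0,-2.7],"yaw": 0,"jaw": 1},{"delta_pos": [0,0,-2.7],"yaw": 0,"jaw": 1},{"delta_pos": [0,0,0],"yaw": -7.5,"jaw": 1},{"delta_pos": [0,0,0],"yaw": -7.5,"jaw": 1},{"delta_pos": [0.6,3.6,0],"yaw": 0,"jaw": 1},{"delta_pos": [0.6,3.6,0],"yaw": 0,"jaw": 1},{"delta_pos": [0.6,3.6,0],"yaw": 0,"jaw": 1},{"delta_pos": [0.6,3.6,0],"yaw": 0,"jaw": 1},{"delta_pos": [0,0,0],"yaw": 0,"jaw": 1}]'

```text
t: 23.88
ee_pos: [0.6095, -0.1423, 0.1006]
ee_rot: [-0.0, 0.671, 0.741, 0.004]
ft_force: [0.6, -0.2, -2.7]
grip_width: 0.506
```

```bash
python3 -c "
from h import *
go(.628,-.142,.04,5.3)"
```

```text
t 23.88 pos [ 0.6095 -0.1423  0.1006] ang 5.7 grip 0.506 F [ 0.6 -0.2 -2.7] zdown -1.0
 yaw 0.4  dx -0.14 dy 1.84 dz 6.06
```

Request:
play_rows --motion '[{"delta_pos": [-0.2,1.8,0],"yaw": 0.4,"jaw": 1},{"delta_pos": [0,0,2.4],"yaw": 0,"jaw": 1},{"delta_pos": [0,0,2.4],"yaw": 0,"jaw": 1},{"delta_pos": [0,0,0],"yaw": 0,"jaw": 1},{"delta_pos": [0,0,0],"yaw": 0,"jaw": 1}]'

```text
t: 24.5
ee_pos: [0.6254, -0.1424, 0.0513]
ee_rot: [-0.002, 0.674, 0.739, 0.003]
ft_force: [0.4, -0.8, -2.6]
grip_width: 0.502
```

```bash
python3 -c "
from h import *
go(.628,-.142,.004,5.3)"
```

```text
t 24.5 pos [ 0.6254 -0.1424  0.0513] ang 5.3 grip 0.502 F [ 0.4 -0.8 -2.6] zdown -1.0
 yaw -0.0  dx 0.01 dy 0.26 dz 4.73
```

Request:
play_rows --motion '[{"delta_pos": [0,0.25,1.0],"yaw": 0,"jaw": 1},{"delta_pos": [0,0,1.0],"yaw": 0,"jaw": 1},{"delta_pos": [0,0,1.0],"yaw": 0,"jaw": 1},{"delta_pos": [0,0,0.9],"yaw": 0,"jaw": 1},{"delta_pos": [0,0,0.5],"yaw": 0,"jaw": 1},{"delta_pos": [0,0,0.3],"yaw": 0,"jaw": 1},{"delta_pos": [0,0,0],"yaw": 0,"jaw": 1}]'

```text
t: 25.38
ee_pos: [0.6293, -0.1423, 0.0043]
ee_rot: [-0.0, 0.674, 0.739, 0.004]
ft_force: [0.5, -0.6, -3.5]
grip_width: 0.504
```

```bash
python3 -c "
from h import *
go(.628,-.142,.004,5.3)"
```

```text
t 25.38 pos [ 0.6293 -0.1423  0.0043] ang 5.3 grip 0.504 F [ 0.5 -0.6 -3.5] zdown -1.0
 yaw -0.0  dx 0.04 dy -0.13 dz 0.03
```

Request:
play_rows --motion '[{"delta_pos": [0,-0.1,0],"yaw": 0,"jaw": 1},{"delta_pos": [0,0,0],"yaw": 0,"jaw": 0},{"delta_pos": [0,0,0],"yaw": 0,"jaw": 0},{"delta_pos": [0,0,0],"yaw": 0,"jaw": 0},{"delta_pos": [0,0,0],"yaw": 0,"jaw": 0},{"delta_pos": [0,0,-3],"yaw": 0,"jaw": 0},{"delta_pos": [0,0,-4],"yaw": 0,"jaw": 0},{"delta_pos": [0,0,-4],"yaw": 0,"jaw": 0},{"delta_pos": [0,0,0],"yaw": 0,"jaw": 0}]'

```text
t: 26.5
ee_pos: [0.6279, -0.1431, 0.1172]
ee_rot: [-0.0, 0.674, 0.739, 0.004]
ft_force: [0.1, -0.3, -0.2]
grip_width: 1.001
```

```bash
python3 -c "
from h import *
wtop(.628,-.142,.063,.074,.034); im,_,_=grab('wrist'); save('w3.png',im)
go(.479,.311,.13,5.3)"
```

```text
wrist 2224 [ 0.6285 -0.1429  0.0664] [ 628.5 -143. ] [44.1 45. ] 5.4 0.0693
t 26.6 pos [ 0.6261 -0.1425  0.1141] ang 5.3 grip 1.001 F [ 0.4 -0.   0.1] zdown -1.0
 yaw -0.0  dx 46.52 dy -10.46 dz -1.59
```

View pics/w3.png

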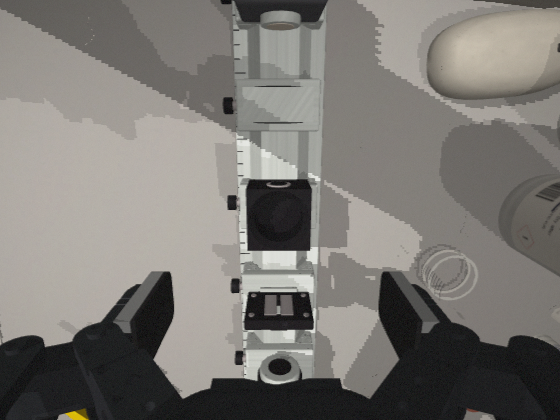

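The wrist view shows the lens (280,105), holder (280,213) and slit (280,305) in line and seated on the rail. Next, the vial.

Request:
play_rows --motion '[{"delta_pos": [4.5,-1,-0.4],"yaw": 0,"jaw": 0},{"delta_pos": [4.5,-1,-0.4],"yaw": 0,"jaw": 0},{"delta_pos": [4.5,-1,-0.4],"yaw": 0,"jaw": 0},{"delta_pos": [4.5,-1,-0.4],"yaw": 0,"jaw": 0},{"delta_pos": [4.5,-1,0],"yaw": 0,"jaw": 0},{"delta_pos": [4.5,-1,0],"yaw": 0,"jaw": 0},{"delta_pos": [4.5,-1,0],"yaw": 0,"jaw": 0},{"delta_pos": [4.5,-1,0],"yaw": 0,"jaw": 0},{"delta_pos": [4.5,-1,0],"yaw": 0,"jaw": 0},{"delta_pos": [2.0,-0.5,0],"yaw": 0,"jaw": 0},{"delta_pos": [0,0,0],"yaw": 0,"jaw": 0},{"delta_pos": [0,0,0],"yaw": 0,"jaw": 0}]'

```text
t: 28.1
ee_pos: [0.4799, 0.2824, 0.1188]
ee_rot: [-0.01, 0.674, 0.738, -0.007]
ft_force: [-0.1, 0.4, -0.1]
grip_width: 0.999
```

```bash
python3 -c "
from h import *
wtop(.479,.311,.05,.065,.03);wtop(.479,.311,.0555,.062,.03)
go(.479,.311,.01,5.3)"
```

```text
wrist 854 [0.4802 0.3113 0.0575] [480.2 310.7] [22.3 22.3] 62.1 0.0596
wrist 821 [0.4802 0.3108 0.0577] [480.2 310.7] [22.3 22. ] 5.0 0.0596
t 28.2 pos [0.4802 0.2822 0.1191] ang 5.1 grip 1.0 F [ 0.8 -0.5  0.4] zdown -0.9997
 yaw -0.2  dx 2.88 dy 0.15 dz 10.91
```

Request:
play_rows --motion '[{"delta_pos": [2.8,0.1,0],"yaw": 0,"jaw": 0},{"delta_pos": [0,0,2.5],"yaw": 0,"jaw": 0},{"delta_pos": [0,0,0],"yaw": 0,"jaw": 0},{"delta_pos": [0,0,0],"yaw": 0,"jaw": 0}]'

```text
t: 28.7
ee_pos: [0.4802, 0.3081, 0.0945]
ee_rot: [-0.01, 0.677, 0.736, -0.006]
ft_force: [-0.3, 0.2, -0.2]
grip_width: 1.003
```

```bash
python3 -c "
from h import *
go(.4802,.3108,-.009,5.3); print(tool(np.array([.4802,.3108,.05]))*100)"
```

```text
t 28.7 pos [0.4802 0.3081 0.0945] ang 4.9 grip 1.003 F [-0.3  0.2 -0.2] zdown -0.9997
 yaw -0.4  dx 0.27 dy 0.03 dz 10.35
[0.24450244 0.12825167 4.44885358]
```

Request:
play_rows --motion '[{"delta_pos": [0.25,0,2.0],"yaw": -0.4,"jaw": 0},{"delta_pos": [0,0,2.0],"yaw": 0,"jaw": 0},{"delta_pos": [0,0,2.0],"yaw": 0,"jaw": 0},{"delta_pos": [0,0,0],"yaw": 0,"jaw": 0}]'

```text
t: 29.2
ee_pos: [0.4816, 0.3102, 0.0369]
ee_rot: [-0.009, 0.675, 0.738, -0.004]
ft_force: [0.3, -0.4, -0.1]
grip_width: 1.001
```

```bash
python3 -c "
from h import *
go(.4802,.3108,-.009,5.3); print(tool(np.array([.4802,.3108,.04]))*100)"
```

```text
t 29.2 pos [0.4816 0.3102 0.0369] ang 5.1 grip 1.001 F [ 0.3 -0.4 -0.1] zdown -0.9998
 yaw -0.2  dx 0.08 dy -0.13 dz 4.59
[ 0.07714262 -0.13506432 -0.30235784]
```

Request:
play_rows --motion '[{"delta_pos": [0.1,-0.1,1.8],"yaw": 0,"jaw": 0},{"delta_pos": [0,0,1.6],"yaw": 0,"jaw": 0},{"delta_pos": [0,0,0.8],"yaw": 0,"jaw": 0},{"delta_pos": [0,0,0.3],"yaw": 0,"jaw": 0},{"delta_pos": [0,0,0],"yaw": 0,"jaw": 0}]'

```text
t: 29.82
ee_pos: [0.4827, 0.312, -0.0055]
ee_rot: [-0.008, 0.675, 0.738, -0.001]
ft_force: [0.2, 0.1, -0.5]
grip_width: 1.006
```

```bash
python3 -c "
from h import *
go(.4802,.3108,-.009,5.3); print(tool(np.array([.4802,.3108,.04]))*100)"
```

```text
t 29.82 pos [ 0.4827  0.312  -0.0055] ang 5.1 grip 1.006 F [ 0.2  0.1 -0.5] zdown -0.9999
 yaw -0.2  dx -0.09 dy -0.26 dz 0.35
[-0.05001603 -0.31379648 -4.54810908]
```

Request:
play_rows --motion '[{"delta_pos": [0,-0.3,0.3],"yaw": 0,"jaw": 0},{"delta_pos": [0,0,0],"yaw": 0,"jaw": 0.4},{"delta_pos": [0,0,0],"yaw": 0,"jaw": 0.5},{"delta_pos": [0,0,0],"yaw": 0,"jaw": 0.6},{"delta_pos": [0,0,0],"yaw": 0,"jaw": 0.7},{"delta_pos": [0,0,0],"yaw": 0,"jaw": 1},{"delta_pos": [0,0,0],"yaw": 0,"jaw": 1},{"delta_pos": [0,0,0],"yaw": 0,"jaw": 1},{"delta_pos": [0,0,0],"yaw": 0,"jaw": 1}]'

```text
t: 30.95
ee_pos: [0.48, 0.312, -0.0074]
ee_rot: [-0.008, 0.675, 0.738, -0.001]
ft_force: [-1.0, 0.1, 2.0]
grip_width: 0.293
```

```bash
python3 -c "
from h import *
go(.6285,-.143,.12,5.3); T=tool(cloud(*[ (lambda g:(g[1],g[2]))(grab('wrist'))][0]))
w=T[(abs(T[...,0])<.03)&(abs(T[...,1])<.01)&(T[...,2]>-.115)&(T[...,2]<-.02)]; print(len(w))
for a in range(-11,-2): 
    q=w[(w[:,2]*100>a)&(w[:,2]*100<a+1)]; print(a,len(q),q[:,0].max().round(4) if len(q) else '')
im,d,c=grab('wrist'); save('w4.png',im[200:420,120:440])"
```

```text
t 30.95 pos [ 0.48    0.312  -0.0074] ang 5.1 grip 0.293 F [-1.   0.1  2. ] zdown -0.9999
 yaw -0.2  dx -46.68 dy 10.59 dz -12.74
4761
-11 113 0.0107
-10 0 
-9 0 
-8 0 
-7 2672 0.011
-6 536 0.0122
-5 81 0.013
-4 163 0.0128
-3 148 0.0129
```

View pics/w4.png

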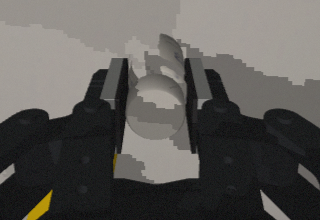

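The vial is held between the pads, with its cap at (155,105) in the crop, centred. I'll lift, then check that it came along.

Request:
play_rows --motion '[{"delta_pos": [0,0,-1],"yaw": 0,"jaw": 1},{"delta_pos": [0,0,-3],"yaw": 0,"jaw": 1},{"delta_pos": [0,0,-3],"yaw": 0,"jaw": 1},{"delta_pos": [0,0,-3],"yaw": 0,"jaw": 1},{"delta_pos": [0,0,-3],"yaw": 0,"jaw": 1},{"delta_pos": [0,0,0],"yaw": 0,"jaw": 1}]'

```text
t: 31.8
ee_pos: [0.4817, 0.3107, 0.1294]
ee_rot: [-0.007, 0.675, 0.738, -0.0]
ft_force: [0.7, 0.0, -1.1]
grip_width: 0.289
```

```bash
python3 -c "
from h import *
go(.6285,-.143,.12,5.3); im,d,c=grab('wrist'); T=tool(cloud(d,c))
w=T[(abs(T[...,0])<.03)&(abs(T[...,1])<.009)&(T[...,2]>-.09)&(T[...,2]<-.0)]
for a in range(-8,0): 
    q=w[(w[:,2]*100>a)&(w[:,2]*100<a+1)]; print(a,len(q),(q.min(0).round(4),q.max(0).round(4)) if len(q) else '')
save('w5.png',im[200:420,120:440])"
```

```text
t 31.8 pos [0.4817 0.3107 0.1294] ang 5.1 grip 0.289 F [ 0.7  0.  -1.1] zdown -0.9999
 yaw -0.2  dx -46.54 dy 10.43 dz 0.94
-8 0 
-7 2564 (array([-0.0118, -0.009 , -0.0686]), array([ 0.0111,  0.0089, -0.06  ]))
-6 405 (array([ 0.0059, -0.0089, -0.06  ]), array([ 0.0122,  0.009 , -0.0501]))
-5 70 (array([ 0.0095,  0.002 , -0.0457]), array([ 0.0131,  0.0089, -0.0402]))
-4 137 (array([ 0.0098,  0.0016, -0.04  ]), array([ 0.0132,  0.0089, -0.03  ]))
-3 119 (array([-0.0091, -0.0088, -0.0298]), array([ 0.0132,  0.0089, -0.02  ]))
-2 62 (array([-0.0101, -0.0089, -0.0199]), array([ 0.0131,  0.0088, -0.0135]))
-1 0
```

View pics/w5.png

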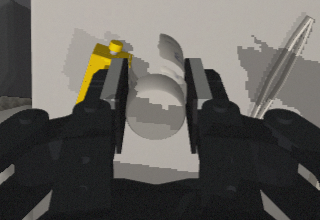

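The vial came along with unchanged geometry in the hand: cap top at tool z -0.066 to -0.069. Carry to the holder.

Request:
play_rows --motion '[{"delta_pos": [-4.2,0.95,0],"yaw": 0,"jaw": 1},{"delta_pos": [-4.2,0.95,0],"yaw": 0,"jaw": 1},{"delta_pos": [-4.2,0.95,0],"yaw": 0,"jaw": 1},{"delta_pos": [-4.2,0.95,0],"yaw": 0,"jaw": 1},{"delta_pos": [-4.2,0.95,0],"yaw": 0,"jaw": 1},{"delta_pos": [-4.2,0.95,0],"yaw": 0,"jaw": 1},{"delta_pos": [-4.2,0.95,0],"yaw": 0,"jaw": 1},{"delta_pos": [-4.2,0.95,0],"yaw": 0,"jaw": 1},{"delta_pos": [-4.2,0.95,0],"yaw": 0,"jaw": 1},{"delta_pos": [-4.2,0.95,0],"yaw": 0,"jaw": 1},{"delta_pos": [0,0,0],"yaw": 0,"jaw": 1},{"delta_pos": [0,0,0],"yaw": 0,"jaw": 1}]'

```text
t: 33.35
ee_pos: [0.6102, -0.1121, 0.1123]
ee_rot: [-0.014, 0.675, 0.738, -0.006]
ft_force: [0.4, -0.5, -0.8]
grip_width: 0.295
```

```bash
python3 -c "
from h import *
go(.6285,-.143,.09,5.3)"
```

```text
t 33.35 pos [ 0.6102 -0.1121  0.1123] ang 5.2 grip 0.295 F [ 0.4 -0.5 -0.8] zdown -0.9995
 yaw -0.1  dx -3.25 dy 1.54 dz 2.23
```

Request:
play_rows --motion '[{"delta_pos": [-3.2,1.5,0],"yaw": 0,"jaw": 1},{"delta_pos": [0,0,0],"yaw": 0,"jaw": 1},{"delta_pos": [0,0,2.0],"yaw": 0,"jaw": 1},{"delta_pos": [0,0,0],"yaw": 0,"jaw": 1},{"delta_pos": [0,0,0],"yaw": 0,"jaw": 1}]'

```text
t: 33.98
ee_pos: [0.6257, -0.1372, 0.0907]
ee_rot: [-0.016, 0.673, 0.74, -0.006]
ft_force: [-0.1, -0.4, 0.3]
grip_width: 0.297
```

```bash
python3 -c "
from h import *
go(.6285,-.143,.037,5.3); print('well mouth in tool cm',tool(np.array([.6285,-.143,.068]))*100,'floor',tool(np.array([.6285,-.143,.044]))*100)"
```

```text
t 33.98 pos [ 0.6257 -0.1372  0.0907] ang 5.4 grip 0.297 F [-0.1 -0.4  0.3] zdown -0.9994
 yaw 0.1  dx -0.60 dy 0.23 dz 5.37
well mouth in tool cm [-0.63706986  0.29606308  2.25577301] floor [-0.67290977  0.36878003  4.6544034 ]
```

Request:
play_rows --motion '[{"delta_pos": [-0.6,0.3,0],"yaw": 0,"jaw": 1},{"delta_pos": [0,0,1.3],"yaw": 0,"jaw": 1},{"delta_pos": [0,0,0],"yaw": 0,"jaw": 1},{"delta_pos": [0,0,0],"yaw": 0,"jaw": 1}]'

```text
t: 34.48
ee_pos: [0.6294, -0.1428, 0.0778]
ee_rot: [-0.015, 0.673, 0.74, -0.006]
ft_force: [0.2, -0.0, 0.0]
grip_width: 0.289
```

```bash
python3 -c "
from h import *
go(.6285,-.143,.037,5.3); print('well mouth in tool cm',tool(np.array([.6285,-.143,.068]))*100,'floor',tool(np.array([.6285,-.143,.044]))*100)"
```

```text
t 34.48 pos [ 0.6294 -0.1428  0.0778] ang 5.5 grip 0.289 F [ 0.2 -0.   0. ] zdown -0.9995
 yaw 0.2  dx -0.01 dy -0.09 dz 4.08
well mouth in tool cm [-0.02801534 -0.06306617  0.98111169] floor [-0.06261315  0.00679067  3.37984532]
```

Request:
play_rows --motion '[{"delta_pos": [0,0,0.9],"yaw": 0,"jaw": 1},{"delta_pos": [0,0,0.8],"yaw": 0,"jaw": 1},{"delta_pos": [0,0,0.8],"yaw": 0,"jaw": 1},{"delta_pos": [0,0,0.6],"yaw": 0,"jaw": 1},{"delta_pos": [0,0,0],"yaw": 0,"jaw": 1}]'

```text
t: 35.1
ee_pos: [0.628, -0.1422, 0.0442]
ee_rot: [-0.016, 0.673, 0.74, -0.006]
ft_force: [0.7, -0.5, -0.0]
grip_width: 0.299
```

```bash
python3 -c "
from h import *
go(.6285,-.143,.037,5.3)"
```

```text
t 35.1 pos [ 0.628  -0.1422  0.0442] ang 5.5 grip 0.299 F [ 0.7 -0.5 -0. ] zdown -0.9994
 yaw 0.2  dx -0.08 dy 0.04 dz 0.72
```

Request:
play_rows --motion '[{"delta_pos": [-0.1,0,0.4],"yaw": 0,"jaw": 1},{"delta_pos": [0,0,0.25],"yaw": 0,"jaw": 1},{"delta_pos": [0,0,0],"yaw": 0,"jaw": 1}]'

```text
t: 35.48
ee_pos: [0.6282, -0.1433, 0.0376]
ee_rot: [-0.015, 0.673, 0.74, -0.006]
ft_force: [-0.1, 0.1, -1.0]
grip_width: 0.292
```

```bash
python3 -c "
from h import *
go(.6285,-.143,.037,5.3)"
```

```text
t 35.48 pos [ 0.6282 -0.1433  0.0376] ang 5.5 grip 0.292 F [-0.1  0.1 -1. ] zdown -0.9995
 yaw 0.2  dx 0.03 dy 0.03 dz 0.06
```

At the floor height, within 1 mm. I'll release and rise straight up.

Request:
play_rows --motion '[{"delta_pos": [0,0,0.1],"yaw": 0,"jaw": 0.6},{"delta_pos": [0,0,0],"yaw": 0,"jaw": 0.4},{"delta_pos": [0,0,0],"yaw": 0,"jaw": 0},{"delta_pos": [0,0,0],"yaw": 0,"jaw": 0},{"delta_pos": [0,0,0],"yaw": 0,"jaw": 0},{"delta_pos": [0,0,-2],"yaw": 0,"jaw": 0},{"delta_pos": [0,0,-3],"yaw": 0,"jaw": 0},{"delta_pos": [0,0,-3],"yaw": 0,"jaw": 0},{"delta_pos": [0,0,-2],"yaw": 0,"jaw": 0},{"delta_pos": [0,0,0],"yaw": 0,"jaw": 0}]'

```text
t: 36.72
ee_pos: [0.6312, -0.1445, 0.1394]
ee_rot: [-0.015, 0.673, 0.74, -0.006]
ft_force: [0.3, 1.0, -0.4]
grip_width: 1.004
```

```bash
python3 -c "
from h import *
wtop(.6285,-.143,.092,.108,.025); wtop(.6285,-.143,.063,.073,.034)
wtop(.6211,-.0673,.07,.085,.03); wtop(.6355,-.217,.07,.085,.03)
im,_,_=grab('wrist'); save('w6.png',im); go(.6285,-.143,.2,5.3)"
```

```text
wrist 1006 [ 0.6289 -0.1434  0.1011] [ 628.8 -144.4] [22.4 22.4] 3.3 0.1037
wrist 1644 [ 0.6284 -0.1392  0.0666] [ 628.5 -142.9] [44.1 45.1] 5.3 0.0729
wrist 2109 [ 0.6211 -0.0679  0.0772] [621.  -68.1] [42.1 21.9] 5.5 0.0797
wrist 890 [ 0.6356 -0.2167  0.076 ] [ 635.7 -217.8] [49.8  9.5] 5.6 0.0791
t 36.98 pos [ 0.6297 -0.144   0.1369] ang 5.5 grip 0.999 F [ 0.3 -1.  -0.2] zdown -0.9993
 yaw 0.2  dx 0.11 dy -0.11 dz -6.31
```

View pics/w6.png

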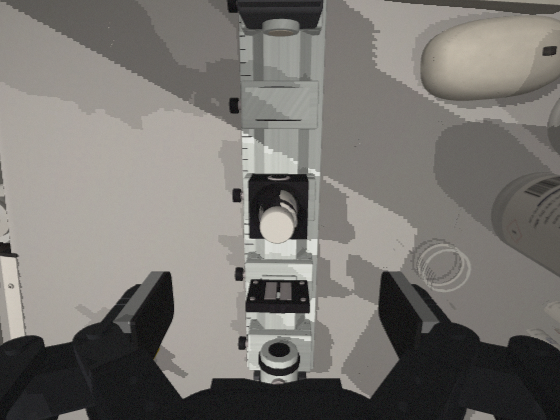

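The wrist view shows the vial upright in the holder: cap at (278,222), cap top z ≈0.102 as expected, 1–2 mm off the well axis. All three carriers are in place, and the hand is open and clear.

Request:
play_rows --motion '[{"delta_pos": [0,0,-3],"yaw": 0,"jaw": 0},{"delta_pos": [0,0,0],"yaw": 0,"jaw": 0},{"delta_pos": [0,0,0],"yaw": 0,"jaw": 0},{"delta_pos": [0,0,0],"yaw": 0,"jaw": 0}]'

```text
t: 37.48
ee_pos: [0.6291, -0.1438, 0.1638]
ee_rot: [-0.02, 0.673, 0.74, -0.008]
ft_force: [0.1, -0.3, -0.7]
grip_width: 1.001
```

```bash
python3 -c "
from h import *
wtop(.6285,-.143,.095,.108,.025)
im,d,c=grab('top'); a=np.load('top0.npz')['im']
D=cv2.absdiff(im,a).max(2); print('mouse diff',(D[140:180,255:285]>40).mean(),'forceps diff',(D[215:240,155:198]>40).mean())
print(robot.hand_in())"
```

```text
wrist 790 [ 0.6289 -0.1439  0.1014] [ 629.  -144.7] [21.9 22.6] 5.4 0.1036
mouse diff 0.018333333333333333 forceps diff 0.5972093023255814
the job is handed in; nothing more can be done
None
```

The light path is set up and the job is handed in at about 38 s of the 96 s. The lens, vial holder and slit are seated on the rail, the vial stands in the well, and the gripper is open and clear.

**TCP offset and missed grasp:** The reported TCP lies about 37 mm beyond the real fingertips. My first grasp on the slit carrier closed above the plate without touching it. I corrected all later heights by 37 mm.

**Last checks (wrist depth camera):**

| Part | Position (x, y), m | Check |
|---|---|---|
| Lens | 0.621, -0.068 | within 1 mm of target; angle 5.5° (rail about 5.3°); top at the seated height |
| Vial holder | 0.6285, -0.143 | within 1 mm of target; angle 5.3°; top at the seated height |
| Slit | 0.6357, -0.218 | within 1.5 mm of target; angle 5.6°; top at the seated height |
| Vial | 0.629, -0.1447 | upright, about 2 mm off the well axis; cap top 0.101–0.104 m (0.102 expected on the floor) |

**Disagreeing check:** In the top picture the mouse area was almost unchanged (2% of pixels). The forceps area differed in 60% of pixels. I put that down to the arm's shadow having moved, since the arm never worked near the forceps, but I did not measure their position separately.

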